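# Shut and bolt the sharps box

## Task

The scissors are back in the steel sharps box: push its lid fully shut, then lock it by holding the spring catch bar down with one fingertip while the other fingertip pushes the bolt by its upright handle all the way home over the lid's tongue, and let the catch spring back up behind it. Use the fingertips only: grasp and lift nothing, do not open the lid any further, leave the things standing around where they are, and finish clear of everything.

Things in the scene. Friction and masses are not known exactly. Their poses are not given: they have to be found in the camera images.
- locker: Sharps box with its lock, fixed to the table; origin on the table top under the box's centre, z up, x towards the hinge side (away from the robot), y along the box. Steel box 110 (x) x 260 (y) x 50 mm high, scissors inside. In front an aluminium bracket, x -160 to -55, y -110 to +75 mm, 30 mm high, carries catch bar and bolt; its saddles and cheeks reach no higher than 69 mm.
- lid (a joint): Lid angle, rad: 0 = shut, grows as it opens; starts at 0.45 to 0.9. Hinge axis along the box's y at x = +55, z = 50 mm in the box's frame. Friction keeps it at any angle; 1 to 4 N pushes it down. A tongue 18 mm wide (box y +25 to +43 mm) sticks 46 mm out of its front edge and, when shut, lies just under the bolt's path.
- lid_edge (a point): Middle of the lid's front edge, on its upper face; moves with the lid. The lid is a flat steel frame with a clear pane, 110 mm from hinge to front edge, 260 mm wide, 4 mm thick, its top 54 mm above the table when shut.
- bolt (a joint): Bolt travel, m: 0 = drawn back (start), 0.040 = home at its stop; slides along the box's +y; friction about 2 N. While the catch is up its tooth blocks the bolt (2 mm of play). Once started, the bolt keeps the catch from rising until about 0.037, where the catch can rise behind it and lock it.
- bolt_handle (a point): Centre of the top of the bolt's upright handle (black round sleeve, 16 mm diameter, 30 mm tall, top 100 mm above the table) at the rear end of the bolt; box frame x = -85, y = -45 mm when drawn back, -5 mm when home. Push on its -y side; nothing else stands behind it above 30 mm. Moves with the bolt.
- catch (a joint): Spring catch depression, m: 0 = up, 0.010 = bottom stop; pressed straight down. The tooth frees the bolt beyond 0.0065. Spring force about 3 N at the start and 7 N at the bottom.
- catch_top (a point): Centre of the top of the catch bar (ribbed steel bar 100 mm long along the box's y, 24 mm wide, top 80 mm above the table when up, 70 mm when fully pressed), 50 mm in front (box -x) of the bolt's line: box x = -135, y = -45 mm. May be pressed anywhere along its length, and a fingertip may slide along it while pressing.
- tie_tub: Small round open white tub, 70 mm across, 45 mm tall, origin under its centre, beside the bolt's keeper; leave alone.
- marker_pen: Marker pen 140 mm long, 17 mm thick, lying to the left of the box, origin under its middle; leave alone.
- tally_counter: Hand tally counter about 68 x 55 x 24 mm, lying to the left of the box; leave alone.
- tray_open: Filled open food tray 205 x 255 x 67 mm, right side of the table, origin under its centre; leave alone.
- pouch_single: Flat green food pouch 150 x 206 x 24 mm, left side of the table, origin under its centre; leave alone.

How it is judged:
On the way, in this order (a step that is already met when the one before it is completed fails the run):
1. the lid is pushed shut (value of joint lid below 0.03 rad), for 0.2 s.
2. the catch is held down while the bolt slides (value of joint catch above 0.0055 m and value of joint bolt above 0.008 m), for 0.05 s.
3. the bolt is home and the catch has sprung up behind it (value of joint bolt above 0.036 m and value of joint catch below 0.0025 m), for 0.2 s.
At the end, for the whole second after the job is handed in: The lid is shut (within 0.03 rad), the bolt is home (within 4 mm of its stop) and the catch is up (within 2.5 mm) (all of step 3 and value of joint lid below 0.03 rad); the robot touches nothing.
It fails at once if the lid is opened further (value of joint lid above 1.05 rad).
It fails at once if the bolt is forced past the raised catch (value of joint bolt between 0.006 and 0.033 m and value of joint catch below 0.003 m).
It fails at once if a bystander is lifted or pushed away (more than 25 mm) (distance of any of tie_tub, marker_pen, tally_counter, tray_open, pouch_single from where it was at the start of the episode above 0.025 m).
It also fails if it takes over 45 s, if anything falls off the work surface, if the arm or the gripper's body presses on something with over 40 N, if the wrist force passes 120 N, or if a joint passes its speed limit or range.

## Robot

A 6-joint arm with a two-finger parallel gripper is mounted at the origin on a cart in front of the work surface, level with it; the furniture and walls round the work are solid. World frame = base frame: x ahead of the robot, y to its left, z up, the work surface at z = 0. Lengths are in m, angles in rad, forces in N, time in s.
With the tool pointing down it reaches from about 0.325 to 0.775 m from the base axis. Payload 5.5 kg.
Tool frame: the origin (TCP) lies at the very end of the fingers, on their centre line; the grasp point (between the pads) lies 19 mm behind it; z points along the fingers, y is the direction in which the jaws open and shut (so a half turn about z gives the same grasp; the last joint's range is limited). The gripper opens to 88 mm and grips with 3 to 60 N. Pads are 20 mm wide; open, the fingers measure 115 mm over their backs; the gripper's body (75 mm by 178 mm) begins 61 mm behind the grasp point.
Start: joints at [1.073, 0.091, 1.231, -0, 1.82, -0.057], TCP at [0.256, 0.543, 0.223] pointing down, gripper open.
Joint ranges: [-2.87, 2.87], [-0.86, 2.18], [0.17, 2.46], [-1.51, 4.65], [0.06, 2.69], [-2.65, 2.65]. Speed limits (rad/s): [2.57, 2.57, 3.01, 3.14, 3.14, 3.14].

## Interface

Orientations are given as a rotation vector (axis times angle).
In Python, from workcell import r gives the robot as it stands. The module is installed in compiled form; this text tells all that it offers.
- The arm moves only by the tool carry_out, never from a script. Its argument "targets" is a list of rows, each a list of 4 numbers: the shift along the tool's x, y, z normalised to -1 to 1, where 1 is 0.25 m, then the turn about the tool's z normalised to -1 to 1, where 1 is pi rad. In form: [[x, y, z, twist], ...]. A call has 1 to 20 rows; each row is the pose to reach, as a shift and turn from the pose commanded when the call began, along the tool's axes at that moment, turning the shorter way round; what a row does not reach only later rows make up. A row lasts 1/8 s, in which the tool goes at most 62.5 mm and 10.7 degrees, less where a joint would pass 70% of its speed; a pose out of reach is approached as far as the arm can. A call with a number of a shift or a turn outside -1 to 1 is refused whole. A call with a gripper value outside its range is refused whole. "grip" is the opening, from -1 (shut) to 1 (fully open), set as the call begins (left out, the last holds). The fingers move at their own pace and stop on an object; "newtons" is the grip in N (left out, the last holds). Time passes only in rows, so rows that repeat a pose let the fingers close. It gives the time, the measured TCP pose, the force and the opening at its end, in the units of the state.
- r.get_obs(): the state, without advancing time (a new reading comes with each control period).
- r.camera(name): name is "scene" or "top" or "wrist"; returns (picture, depth): 420x560x3 uint8, red, green, blue; 420x560 float32, m along the optical axis (not along the pixel's ray), 0 where there is no reading.
- r.camera_info(name): a dict with "vertical_fov" (degrees; the focal length in pixels is half the picture's height over the tangent of half this angle, whatever the lens; pixels are square), "cx", "cy" (the principal point, pixels), "world_to_cam" (4x4, takes a point from world to camera coordinates). Camera axes: x right, y up, looking along -z (the intrinsics and any distortion apply to the point x, -y, -z); pixel columns grow to the right and rows downward; lengths in m; the calibration is good to about 2 mm. A picture is of the moment at which its call begins: read the wrist's pose just before it. camera_info takes no time and is no camera call; for the wrist camera it gives the pose at the moment of the call.
- r.finish_job(): hands the job in, once; it reports no verdict.
The state is a dict: "time": time; "q": joint angles; "qvel": joint speeds; "effort": joint torques, N m; "ee_pos": TCP position; "ee_rot": TCP orientation; "contact_force": force on the tool from outside, world axes, zero at the start; "ft_torque": the same for the moment, N m; "opening": finger opening in m.
Only numpy, scipy, OpenCV 4.12 (cv2) and the standard library are available. Lean on these libraries where they do the work, as an engineer would, in place of code of your own. Each camera call takes 0.05 s, during which the arm holds its last target.

## Working session

There is one attempt and no reset: what is moved stays moved. The work goes in short steps, Python scripts to look and compute and a tool call to move; the robot and the scene stay as the last step left them, time stands still between calls to the robot, and variables do not carry over. Pictures are saved under pics/ and viewed, and the job is handed in when it is done.

Besides the shell and the picture viewer there is one more tool, called after "Call:" as name([rows], argument=value, ...), one row to a line, values as JSON. carry_out: Moves the arm, as the interface text tells. Scaled input: -1 to 1 covers 0.25 m each way for a shift and pi rad each way for a turn. Its arguments: {"type":"object","properties":{"targets":{"type":"array"},"grip":{"type":"number"},"newtons":{"type":"number"}},"required":["targets"]}

```bash
mkdir -p pics; ls; cat > h.py <<'E'
from workcell import r
import numpy as np, cv2
from scipy.spatial.transform import Rotation as R
def cam(n):
    info=r.camera_info(n); p,d=r.camera(n); return p,d,info
def pts(d,info):
    h,w=d.shape; f=h/2/np.tan(np.radians(info["vertical_fov"])/2)
    u,v=np.meshgrid(np.arange(w),np.arange(h))
    X=np.stack([(u-info["cx"])/f*d,-(v-info["cy"])/f*d,-d],-1)
    T=np.linalg.inv(info["world_to_cam"])
    return X@T[:3,:3].T+T[:3,3]
E
python3 - <<'E'
from h import *
for n in ("top","scene","wrist"):
    p,d,i=cam(n); cv2.imwrite(f"pics/{n}0.png",p[...,::-1]); np.savez(f"{n}0.npz",p=p,d=d,**{k:v for k,v in i.items()})
    print(n,i, (d>0).mean())
print(r.get_obs())
E
```

```text
pics
top {'vertical_fov': 48.70338874683081, 'cx': 282.0853108949263, 'cy': 213.46405020162885, 'world_to_cam': array([[ 0.00640519, -0.99996772, -0.00485128,  0.04360805],
       [ 0.99629765,  0.00596561,  0.08576368, -0.57320366],
       [-0.08573197, -0.00538265,  0.9963037 , -1.50107414],
       [ 0.        ,  0.        ,  0.        ,  1.        ]])} 0.9958843537414966
scene {'vertical_fov': 52.220511870686835, 'cx': 282.11625548052643, 'cy': 208.68354781035944, 'world_to_cam': array([[ 0.65576837, -0.75495668,  0.00287425, -0.33998029],
       [ 0.44301857,  0.38789072,  0.8082545 , -0.34340121],
       [-0.61131203, -0.52875439,  0.58882629, -0.92273844],
       [ 0.        ,  0.        ,  0.        ,  1.        ]])} 0.9935501700680273
wrist {'vertical_fov': 70.75279812948283, 'cx': 278.3689688636789, 'cy': 212.49876678788993, 'world_to_cam': array([[ 0.42662226,  0.90442637, -0.00252648, -0.59953354],
       [-0.87152867,  0.41035445, -0.26841572,  0.03215783],
       [-0.2417255 ,  0.11671402,  0.96329986, -0.39135979],
       [ 0.        ,  0.        ,  0.        ,  1.        ]])} 0.9959608843537415
{'time': 0.15, 'q': array([ 1.07332355e+00,  9.16803214e-02,  1.23156439e+00, -4.49182413e-05,
        1.81980323e+00, -5.66952303e-02]), 'qvel': array([ 0.00078798, -0.00202445, -0.00325562,  0.00156063, -0.00075616,
       -0.00090974]), 'effort': array([ 1.28668631e-03, -4.47047174e+01, -4.06904984e+01,  6.98767067e-02,
        2.74771027e-02, -1.14313348e-04]), 'ee_pos': array([0.25589583, 0.54245703, 0.22179532]), 'ee_rot': array([-6.86719334e-01, -3.06525333e+00,  2.21722834e-03]), 'contact_force': array([-0.18573869, -0.12251815,  0.06315045]), 'ft_torque': array([-0.03699851, -0.02493658, -0.0666795 ]), 'opening': 0.08809164810950762}
```

View pics/top0.png

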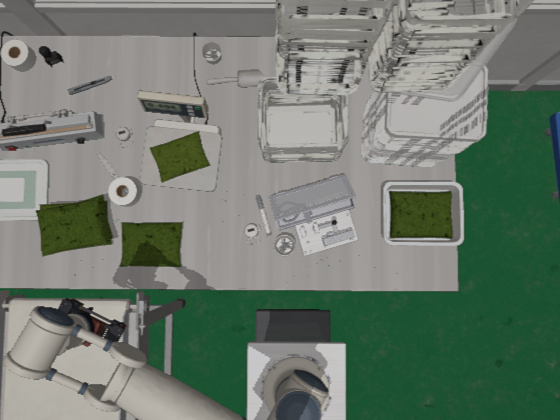

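View pics/scene0.png

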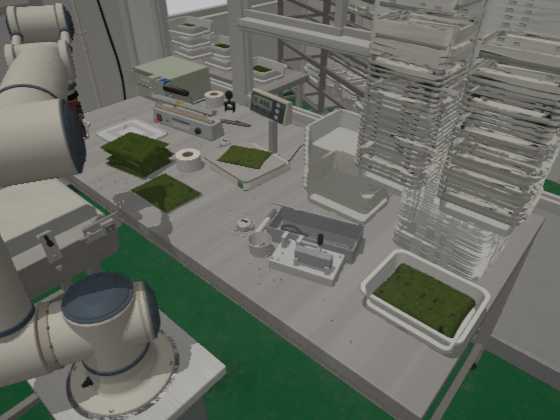

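```bash
python3 - <<'E'
from h import *
for n,(a,b,c,e) in dict(top=(165,265,240,370),scene=(190,290,220,380)).items():
    p=cv2.imread(f"pics/{n}0.png")[a:b,c:e]; k=5 if n=="scene" else 6
    cv2.imwrite(f"pics/{n}0c.png",cv2.resize(p,None,fx=k,fy=k,interpolation=cv2.INTER_CUBIC))
z=np.load("top0.npz"); i=dict(z); P=pts(z["d"],i)
for u,v in [(334,222),(327,232),(300,240),(355,245),(347,212),(300,222),(270,205),(352,180),(275,228),(310,205),(285,243),(251,231),(264,215)]: print(u,v,P[v,u].round(3),z["p"][v,u])
E
```

```text
334 222 [ 0.541 -0.115  0.1  ] [39 37 40]
327 232 [ 0.513 -0.101  0.023] [150 148 148]
300 240 [ 0.486 -0.012  0.03 ] [191 189 188]
355 245 [ 0.471 -0.196 -0.003] [160 157 155]
347 212 [ 0.578 -0.165  0.032] [191 189 188]
300 222 [ 0.546 -0.012  0.01 ] [145 146 149]
270 205 [ 0.604  0.088 -0.007] [141 138 136]
352 180 [ 0.689 -0.186  0.004] [156 153 151]
275 228 [ 0.526  0.071 -0.001] [160 156 154]
310 205 [ 0.592 -0.04   0.113] [162 160 160]
285 243 [0.476 0.037 0.011] [95 96 97]
251 231 [0.515 0.149 0.017] [148 144 140]
264 215 [0.568 0.107 0.016] [190 188 189]
```

View pics/top0c.png

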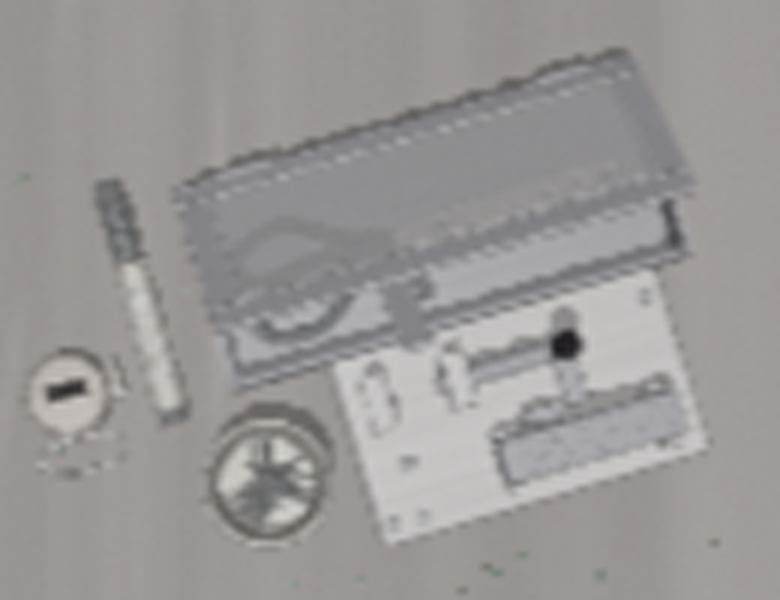

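View pics/scene0c.png

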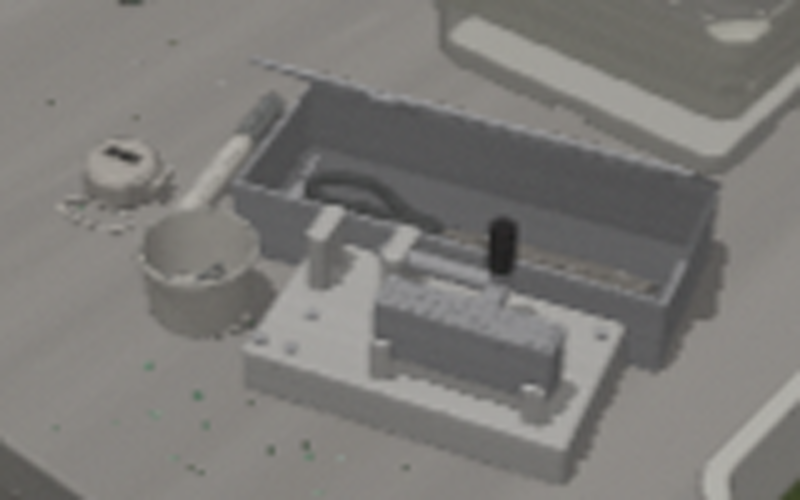

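```bash
python3 - <<'E'
from h import *
z=np.load("top0.npz"); i=dict(z); P=pts(z["d"],i); f=210/np.tan(np.radians(i["vertical_fov"])/2)
T=np.linalg.inv(i["world_to_cam"])
def ray(u,v,h):
    c=T[:3,:3]@np.array([(u-i["cx"])/f,-(v-i["cy"])/f,-1]);o=T[:3,3]; return o+c*(h-o[2])/c[2]
C=lambda x,y:(240+(x+.5)/6-.5,165+(y+.5)/6-.5)
for n,x,y,h in [("handle",566,345,.1),("cFL",513,487,.08),("cFR",690,440,.08),("cBL",495,428,.08),("cBR",668,378,.08),("bFL",390,545,.03),("bFR",708,447,.03),("bBL",332,365,.03),("bBR",655,268,.03),("boxFL",235,385,.05),("boxFR",688,255,.05)]:
    print(n,ray(*C(x,y),h).round(4))
g=z["p"].max(-1); m=(g<75); m[:210]=0;m[235:]=0;m[:,:320]=0;m[:,350:]=0
v,u=np.nonzero(m);print("handle px",u.mean(),v.mean(),len(u),ray(u.mean(),v.mean(),.1),P[v,u][:,2].round(3))
X,Y,Z=P[...,0],P[...,1],P[...,2]
reg=(X>.43)&(X<.75)&(Y>-.25)&(Y<.06)
for n,a,b in [("handle",.088,.11),("catch",.068,.087),("brk",.022,.038)]:
    q=P[reg&(Z>a)&(Z<b)]; 
    if n!="brk": q=q[q[:,0]<.57]
    rc=cv2.minAreaRect(q[:,:2].astype(np.float32)); print(n,len(q),q.mean(0).round(4),rc)
# lid
q=P[reg&(Z>.06)&(X>.57)]; 
A=np.c_[q[:,:2],np.ones(len(q))]
for _ in range(5):
    s,*_=np.linalg.lstsq(A,q[:,2],rcond=None); e=abs(A@s-q[:,2]); k=e<np.median(e)*2.5+1e-4; A=A[k];q=q[k]
print(s,len(q),"angle",np.arctan(np.hypot(s[0],s[1])),"dir",np.arctan2(s[1],s[0]),q.max(0))
E
```

```text
handle [ 0.5404 -0.1151  0.1   ]
cFL [ 0.4669 -0.0892  0.08  ]
cFR [ 0.4922 -0.1822  0.08  ]
cBL [ 0.4978 -0.0798  0.08  ]
cBR [ 0.5247 -0.1708  0.08  ]
bFL [ 0.436  -0.0269  0.03  ]
bFR [ 0.4901 -0.1995  0.03  ]
bBL [0.5335 0.0049 0.03  ]
bBR [ 0.5876 -0.1713  0.03  ]
boxFL [0.5212 0.0575 0.05  ]
boxFR [ 0.5929 -0.1863  0.05  ]
handle px 333.625 222.0 16 [ 0.54068615 -0.11417252  0.1       ] [0.103 0.098 0.073 0.097 0.098 0.1   0.088 0.1   0.1   0.1   0.085 0.101
 0.097 0.097 0.085 0.101]
handle 33 [ 0.5507 -0.0511  0.1018] ((0.5517709851264954, -0.03245440125465393), (0.1865832805633545, 0.013381455093622208), 82.66075134277344)
catch 270 [ 0.4968 -0.1225  0.0779] ((0.5101956129074097, -0.09713655710220337), (0.07564388960599899, 0.1586485505104065), 16.256031036376953)
brk 1349 [ 0.5131 -0.09    0.029 ] ((0.5502764582633972, -0.13007771968841553), (0.17874948680400848, 0.42603278160095215), 38.436553955078125)
[ 0.72846494  0.14841427 -0.34708749] 2618 angle 0.6392829460811682 dir 0.20098491939359156 [0.74992099 0.05997142 0.26996734]
```

Call:
carry_out([
  [-0.2, -0.16, -0.05, 0.05],
  [-0.4, -0.32, -0.1, 0.1],
  [-0.6, -0.48, -0.15, 0.15],
  [-0.8, -0.64, -0.2, 0.2],
  [-1, -0.8, -0.23, 0.265],
  [-1, -0.8, -0.23, 0.265],
  [-1, -0.8, -0.23, 0.265],
], grip=-0.09)

```text
time: 1.02
ee_pos: [0.3969, 0.2549, 0.28]
ee_rot: [-1.868, -2.525, -0.0]
contact_force: [-0.5, 1.0, 0.2]
opening: 0.0401
```

Call:
carry_out([
  [-0.2, 0.05, 0, 0],
  [-0.4, 0.1, 0, 0],
  [-0.6, 0.15, 0, 0],
  [-0.8, 0.2, 0, 0],
  [-1, 0.22, 0, 0],
])

```text
time: 1.65
ee_pos: [0.5234, 0.033, 0.279]
ee_rot: [-1.861, -2.529, 0.001]
contact_force: [0.9, 0.4, -0.3]
opening: 0.0398
```

Call:
carry_out([
  [-0.2, 0, 0, 0],
  [-0.4, 0, 0, 0],
  [-0.4, 0, 0, 0],
  [-0.4, 0, 0, 0],
])

```text
time: 2.15
ee_pos: [0.5521, -0.0615, 0.2795]
ee_rot: [-1.863, -2.527, -0.0]
contact_force: [-0.9, 0.7, -0.2]
opening: 0.0401
```

```bash
python3 - <<'E'
from h import *
o=r.get_obs(); print(o["ee_pos"],o["ee_rot"],o["time"],o["opening"],o["q"])
p,d,i=cam("wrist"); cv2.imwrite("pics/w1.png",p[...,::-1]); np.savez("w1.npz",p=p,d=d,**i)
E
```

```text
[ 0.55212274 -0.06152375  0.27949019] [-1.86348933e+00 -2.52731275e+00 -2.29364946e-04] 2.15 0.040074129217375055 [-1.72730123e-01 -8.54047386e-03  1.23191003e+00  8.72570408e-04
  1.91953995e+00 -4.72529836e-01]
```

View pics/w1.png

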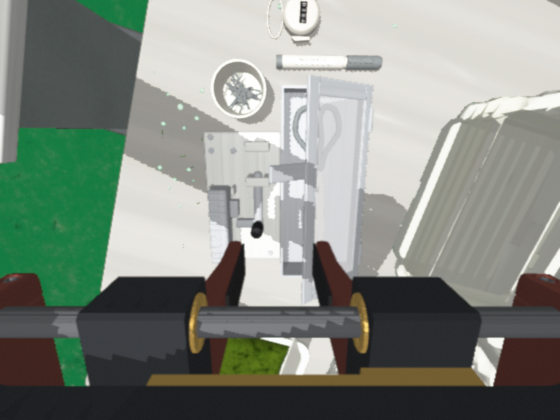

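```bash
python3 - <<'E'
from h import *
z=np.load("w1.npz"); i=dict(z); P=pts(z["d"],i)
yaw=.296; ex=np.array([np.cos(yaw),np.sin(yaw)]); ey=np.array([-ex[1],ex[0]]); O=np.array([.610,-.048])
B=lambda p: np.r_[(p[:2]-O)@ex,(p[:2]-O)@ey,p[2]].round(4)
Q=np.concatenate([((P[...,:2]-O)@ex)[...,None],((P[...,:2]-O)@ey)[...,None],P[...,2:]],-1)
for n,u,v in [("handle",257,226),("handle",258,222),("catch",220,220),("catch",220,240),("brk",240,150),("lidedge",311,120),("lidedge",311,200),("lidedge",309,260),("hinge",360,120),("hinge",360,200),("tongue",275,180),("keeper",258,183),("box",286,150)]:
    print(n,Q[v,u].round(4))
X,Y,Z=[Q[...,k] for k in range(3)]
def rect(m,n):
    m=m.astype(np.uint8); q=Q[m>0]; print(n,len(q),"med",np.median(q,0).round(4),"x",np.percentile(q[:,0],[2,98]).round(4),"y",np.percentile(q[:,1],[2,98]).round(4))
U=(np.arange(560)[None]>=0)
reg=(np.arange(420)[:,None]<265)
rect(reg&(Z>.072)&(Z<.086)&(X<-.115)&(X>-.16),"catch")
rect(reg&(Z>.09)&(Z<.11)&(X<-.065)&(X>-.11)&(Y<0),"handle")
rect(reg&(Z>.026)&(Z<.034)&(X<-.04)&(X>-.19)&(Y>-.12)&(Y<.12),"bracket")
rect(reg&(Z>.045)&(Z<.055)&(X<-.04)&(X>-.08)&(Y>-.15)&(Y<.15),"boxrim")
m=reg&(Z>.06)&(X>-.06)&(X<.05)&(abs(Y)<.13); q=Q[m]; c=np.polyfit(q[:,0],q[:,2],1); e=abs(np.polyval(c,q[:,0])-q[:,2]); c=np.polyfit(q[e<.006][:,0],q[e<.006][:,2],1)
print("lid ang",np.arctan(-c[0]),"z at x=.055",np.polyval(c,.055), "xmin",np.percentile(q[e<.006][:,0],1))
# yaw from bracket front edge
for v in range(140,240,12):
    u=np.nonzero((Z[v]>.024)&(X[v]<-.04)&(X[v]>-.2))[0]; print(v,Q[v,u[1]].round(4),end=" ")
E
```

```text
handle [-0.0861 -0.0362  0.0943]
handle [-0.0859 -0.0359  0.0787]
catch [-0.1339 -0.0322  0.0826]
catch [-0.1358 -0.0604  0.0798]
brk [-0.1125  0.0518  0.0309]
lidedge [-0.0262  0.0884  0.1195]
lidedge [-0.023   0.0024  0.1169]
lidedge [-0.0231 -0.0706  0.118 ]
hinge [0.0383 0.0903 0.0679]
hinge [ 0.0482 -0.0106  0.0601]
tongue [-0.0633  0.0296  0.1457]
keeper [-0.0859  0.0131  0.0689]
box [-0.0491  0.0503  0.0018]
catch 1291 med [-0.1368 -0.0353  0.0806] x [-0.148 -0.125] y [-0.0869  0.0057]
handle 143 med [-0.0869 -0.0416  0.0998] x [-0.0933 -0.0798] y [-0.0497 -0.0357]
bracket 5804 med [-0.1045  0.0176  0.0304] x [-0.1593 -0.0587] y [-0.1016  0.0753]
boxrim 473 med [-0.0557  0.0671  0.0503] x [-0.0794 -0.043 ] y [-0.1012  0.132 ]
lid ang 0.7116474267988337 z at x=.055 0.051441778304923226 xmin 0.009849309480628544
140 [-0.1595  0.0649  0.0304] 152 [-0.0595  0.078   0.442 ] 164 [-0.0595  0.078   0.442 ] 176 [-0.1616  0.0157  0.0286] 188 [-0.0595  0.078   0.442 ] 200 [-0.147  -0.0068  0.08  ] 212 [-0.1462 -0.022   0.0817] 224 [-0.1478 -0.0387  0.0791] 236 [-0.1608 -0.0731  0.0302]
```

```bash
python3 - <<'E'
from h import *
yaw=.296; ex=np.array([np.cos(yaw),np.sin(yaw)]); ey=np.array([-ex[1],ex[0]]); O=np.array([.610,-.048])
for n in ("top0","scene0"):
    z=np.load(n+".npz"); i=dict(z); P=pts(z["d"],i)
    X=(P[...,:2]-O)@ex; Y=(P[...,:2]-O)@ey; Z=P[...,2]
    for y0 in np.arange(-.12,.12,.04):
        m=(Y>y0)&(Y<y0+.04)&(X>.06)&(X<.4)&(Z>.05)&(Z<.4)
        print(n,round(y0,2),np.percentile(X[m],[0,2,10]).round(3) if m.any() else None, end=" ")
        m&=X<.13; print(Z[m].max() if m.any() else "none")
E
```

```text
top0 -0.12 [0.106 0.108 0.113] 0.2687267653548926
top0 -0.08 [0.112 0.116 0.122] 0.26966090169109536
top0 -0.04 [0.124 0.127 0.134] 0.2679920632538466
top0 0.0 [0.135 0.138 0.142] none
top0 0.04 [0.145 0.149 0.153] none
top0 0.08 [0.156 0.159 0.161] none
scene0 -0.12 [0.102 0.105 0.108] 0.26617929361793025
scene0 -0.08 [0.108 0.113 0.116] 0.26624793515231227
scene0 -0.04 [0.12  0.124 0.127] 0.2645181189777621
scene0 0.0 [0.129 0.134 0.137] 0.10107039904746695
scene0 0.04 [0.141 0.146 0.149] none
scene0 0.08 [0.153 0.156 0.159] none
```

Call:
carry_out([
  [0, 0.13, 0, 0],
  [0, 0.254, 0.1, 0],
  [0, 0.254, 0.3, 0],
  [0, 0.254, 0.48, 0],
  [0, 0.254, 0.54, 0],
  [0, 0.254, 0.6, 0],
  [0, 0.254, 0.66, 0],
  [0, 0.254, 0.72, 0],
  [0, 0.254, 0.78, 0],
  [0, 0.254, 0.84, 0],
  [0, 0.254, 0.87, 0],
  [0, 0.254, 0.88, 0],
])

```text
time: 3.7
ee_pos: [0.6126, -0.0448, 0.0597]
ee_rot: [-1.868, -2.526, 0.0]
contact_force: [0.1, 0.3, -0.3]
opening: 0.0396
```

Call:
carry_out([
  [0, 0, 0.01, 0],
  [0, 0, 0.02, 0],
  [0, 0, 0.025, 0],
  [0, 0, 0.03, 0],
  [0, 0, 0.03, 0],
  [0, 0, 0.03, 0],
])

```text
time: 4.45
ee_pos: [0.6129, -0.0448, 0.0567]
ee_rot: [1.867, 2.525, 0.001]
contact_force: [-7.6, 0.6, 16.9]
opening: 0.04
```

```bash
python3 - <<'E'
from h import *
o=r.get_obs(); print(o["ee_pos"],o["time"],o["contact_force"])
p,d,i=cam("wrist"); cv2.imwrite("pics/w2.png",p[...,::-1]); np.savez("w2.npz",p=p,d=d,**i)
E
```

```text
[ 0.6128606  -0.04481977  0.05665295] 4.45 [-7.64551083  0.62237487 16.93161713]
```

View pics/w2.png

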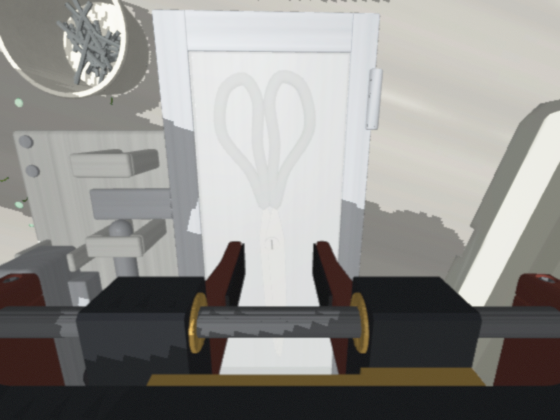

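Call:
carry_out([
  [0, 0, -0.1, 0],
  [0, -0.1, -0.3, 0],
  [0, -0.25, -0.5, 0],
  [0, -0.4, -0.6, 0],
  [0, -0.4, -0.6, 0],
  [0, -0.4, -0.6, 0],
])

```text
time: 5.25
ee_pos: [0.5173, -0.074, 0.2018]
ee_rot: [-1.868, -2.526, -0.0]
contact_force: [0.5, -0.6, -0.5]
opening: 0.0403
```

```bash
cat >> h.py <<'E'
yaw=.296; ex=np.array([np.cos(yaw),np.sin(yaw)]); ey=np.array([-ex[1],ex[0]]); O=np.array([.610,-.048])
def box(P): return np.concatenate([((P[...,:2]-O)@ex)[...,None],((P[...,:2]-O)@ey)[...,None],P[...,2:]],-1)
E
python3 - <<'E'
from h import *
o=r.get_obs(); print(o["ee_pos"],box(o["ee_pos"]),o["time"],o["contact_force"],o["ee_rot"])
for n in ("wrist","top","scene"):
    p,d,i=cam(n); cv2.imwrite(f"pics/{n}3.png",p[...,::-1]); np.savez(f"{n}3.npz",p=p,d=d,**i)
    Q=box(pts(d,i)); X,Y,Z=[Q[...,k] for k in range(3)]
    m=(abs(Y-.06)<.055)&(X>-.053)&(X<.052)&(Z>.03)&(Z<.13)
    q=Q[m]; c=np.polyfit(q[:,0],q[:,2],1) if len(q)>9 else None; print(n,len(q),c)
    m=(abs(Y-.07)<.05)&(X>-.053)&(X<-.043); print("edge z",np.percentile(Z[m],[10,50,90]).round(4)); m=(abs(Y-.034)<.006)&(X>-.095)&(X<-.065); print("tongue z",np.percentile(Z[m],[10,50,90]).round(4))
    m=(Z>.09)&(Z<.11)&(X<-.065)&(X>-.11)&(Y<0)&(Y>-.1); print("handle",np.median(Q[m],0).round(4), m.sum())
E
```

```text
[ 0.51725882 -0.07395862  0.20183401] [-0.09627999  0.00222257  0.20183401] 5.25 [ 0.54205227 -0.57454258 -0.45036461] [-1.86764927e+00 -2.52563787e+00 -1.99539358e-04]
wrist 11313 [-0.04561914  0.05635635]
edge z [0.0588 0.3063 0.3208]
tongue z [0.2902 0.2997 0.3064]
handle [-0.0872 -0.0411  0.0999] 232
top 971 [-0.04730139  0.05504906]
edge z [0.0559 0.0627 0.5884]
tongue z [0.5844 0.5905 0.594 ]
handle [nan nan nan] 0
scene 787 [-0.03910026  0.05591331]
edge z [-0.8015  0.0562  0.0599]
tongue z [-0.7997  0.0548  0.5921]
handle [-0.091  -0.0461  0.0989] 32
  return _methods._mean(a, axis=axis, dtype=dtype,
  ret = um.true_divide(
```

View pics/wrist3.png

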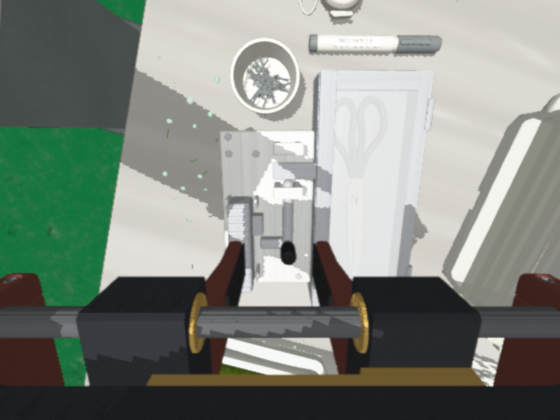

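Call:
carry_out([
  [0, 0.15, 0.1, 0],
  [0, 0.312, 0.25, 0],
  [0, 0.312, 0.4, 0],
  [0, 0.312, 0.5, 0],
  [0, 0.312, 0.55, 0],
  [0, 0.312, 0.57, 0],
  [0, 0.312, 0.585, 0],
  [0, 0.312, 0.595, 0],
  [0, 0.312, 0.6, 0],
  [0, 0.312, 0.6, 0],
])

```text
time: 6.65
ee_pos: [0.5919, -0.0512, 0.0578]
ee_rot: [1.867, 2.524, 0.002]
contact_force: [-9.6, 1.4, 16.6]
opening: 0.0402
```

```bash
python3 - <<'E'
from h import *
o=r.get_obs(); print(o["ee_pos"],o["contact_force"],o["ft_torque"])
p,d,i=cam("scene"); cv2.imwrite("pics/s4.png",cv2.resize(p[190:290,220:380,::-1],None,fx=5,fy=5,interpolation=cv2.INTER_CUBIC))
p,d,i=cam("wrist"); cv2.imwrite("pics/w4.png",p[...,::-1])
Q=box(pts(d,i)); X,Y,Z=[Q[...,k] for k in range(3)]
for a in np.arange(-.055,.06,.01):
    m=(abs(Y-.08)<.04)&(X>a)&(X<a+.01)&(Z<.08); print(round(a+.005,3),np.percentile(Z[m],[10,50,90]).round(4) if m.any() else None)
for n,x0,x1,y0,y1 in [("tongue",-.1,-.06,.029,.039),("brk",-.15,-.11,.03,.06),("table",-.2,-.17,-.02,.06),("farframe",-.05,.05,.118,.128)]:
    m=(Y>y0)&(Y<y1)&(X>x0)&(X<x1)&(Z<.2); print(n,m.sum(),np.percentile(Z[m],[10,50,90]).round(4) if m.any() else None)
E
```

```text
[ 0.59185616 -0.05116667  0.05780179] [-9.55042654  1.40488192 16.64302293] [ 0.23894753  2.31910302 -0.05382658]
-0.05 [0.0577 0.0585 0.0594]
-0.04 [0.0569 0.0578 0.0588]
-0.03 [0.0564 0.0573 0.0581]
-0.02 [0.056  0.0568 0.0578]
-0.01 [0.0556 0.0564 0.0574]
0.0 [0.0552 0.056  0.0569]
0.01 [0.0548 0.0557 0.0565]
0.02 [0.0544 0.0552 0.0561]
0.03 [0.054  0.0548 0.0557]
0.04 [0.0538 0.0547 0.0556]
0.05 [0.0538 0.0547 0.0562]
0.06 [0.0541 0.0549 0.0556]
tongue 5149 [0.0556 0.1507 0.1615]
brk 2359 [0.0298 0.0306 0.0316]
table 2142 [-0.0002  0.0007  0.0015]
farframe 4641 [0.0547 0.0565 0.0583]
```

View pics/s4.png

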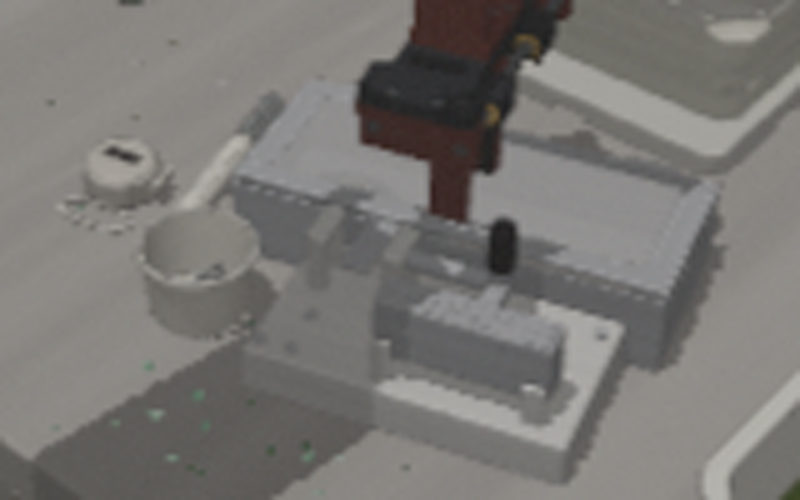

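View pics/w4.png

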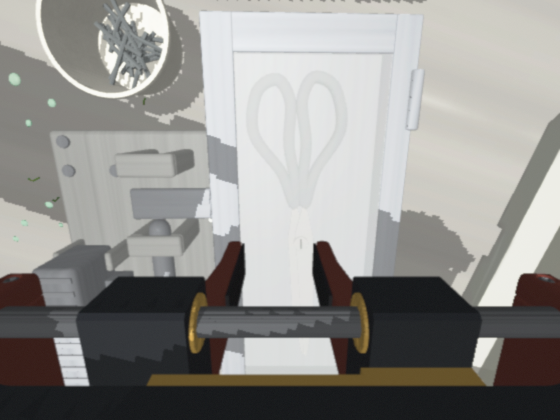

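Call:
carry_out([
  [0, 0, 0.008, 0],
  [0, 0, 0.016, 0],
  [0, 0, 0.016, 0],
  [0, 0, 0.016, 0],
  [0, 0, 0.016, 0],
  [0, 0, 0.016, 0],
])

```text
time: 7.5
ee_pos: [0.5925, -0.0515, 0.0539]
ee_rot: [1.866, 2.523, 0.003]
contact_force: [-7.5, 1.2, 16.0]
opening: 0.04
```

Call:
carry_out([
  [0, 0, 0.006, 0],
  [0, 0, 0.006, 0],
  [0, 0, 0.006, 0],
])

```text
time: 7.88
ee_pos: [0.5926, -0.0515, 0.0538]
ee_rot: [1.865, 2.523, 0.003]
contact_force: [-9.9, 1.3, 21.4]
opening: 0.0404
```

```bash
cat > lid.py <<'E'
from h import *
def lid(n="wrist"):
    o=r.get_obs(); print(o["ee_pos"],box(o["ee_pos"]),o["contact_force"],o["time"])
    p,d,i=cam(n)
    Q=box(pts(d,i)); X,Y,Z=[Q[...,k] for k in range(3)]
    m=(abs(Y-.08)<.04)&(X>-.053)&(X<.052)&(Z>.03)&(Z<.08); q=Q[m]
    print(n,len(q),np.polyfit(q[:,0],q[:,2],1))
    m=(Y>0.03)&(Y<.06)&(X>-.155)&(X<-.11)&(Z<.05)&(Z>.02); q=Q[m]; print("bracket slope",np.polyfit(q[:,0],q[:,2],1))
    m=(Y>.08)&(Y<.12)&(X>-.055)&(X<-.045)&(Z<.08)&(Z>.04); print("edge",np.median(Z[m]))
    return p,Q
E
python3 -c "
from lid import *
lid()"
```

```text
[ 0.59255221 -0.0514777   0.05375125] [-0.01770343  0.001763    0.05375125] [-9.94139073  1.28983874 21.3718752 ] 7.875
wrist 32307 [0.00124817 0.05400989]
bracket slope [-0.00642947  0.02986303]
edge 0.05431703126364755
```

Call:
carry_out([
  [0, 0, -0.1, 0],
  [0, 0, -0.3, 0],
  [-0.1, -0.1, -0.4, 0],
  [-0.2, -0.25, -0.4, 0],
  [-0.276, -0.372, -0.4, 0],
  [-0.276, -0.372, -0.35, 0],
  [-0.276, -0.372, -0.32, 0],
  [-0.276, -0.372, -0.32, 0],
])

```text
time: 8.93
ee_pos: [0.523, -0.1435, 0.126]
ee_rot: [-1.865, -2.526, 0.0]
contact_force: [0.2, 0.1, -0.6]
opening: 0.0402
```

```bash
python3 -c "
from lid import *
p,Q=lid(); cv2.imwrite('pics/w5.png',p[...,::-1]); print(r.get_obs()['ee_rot'])
p,Q=lid('scene'); cv2.imwrite('pics/s5.png',cv2.resize(p[190:290,220:380,::-1],None,fx=5,fy=5,interpolation=cv2.INTER_CUBIC))
"
```

```text
[ 0.52299756 -0.14348729  0.12604443] [-0.11107209 -0.06595633  0.12604443] [ 0.23430865  0.06659557 -0.55215581] 8.925
wrist 12756 [0.00016218 0.05393756]
bracket slope [-0.00466592  0.02999634]
edge 0.054399286243371134
[-1.86546272e+00 -2.52647508e+00  2.10450626e-04]
[ 0.52320677 -0.14357328  0.1265701 ] [-0.11089707 -0.06609961  0.1265701 ] [ 0.10698354  0.4561976  -0.5993363 ] 8.975
scene 564 [0.01178506 0.05350242]
bracket slope [-0.01180342  0.02859461]
edge 0.053309177866370294
```

View pics/s5.png

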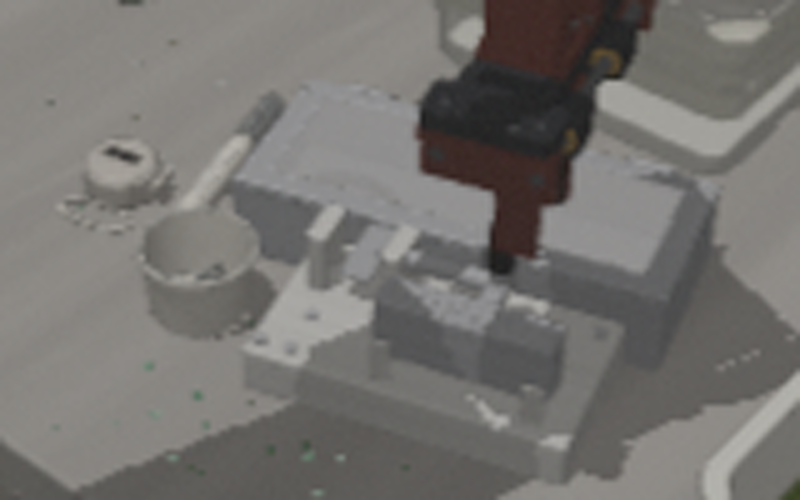

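View pics/w5.png

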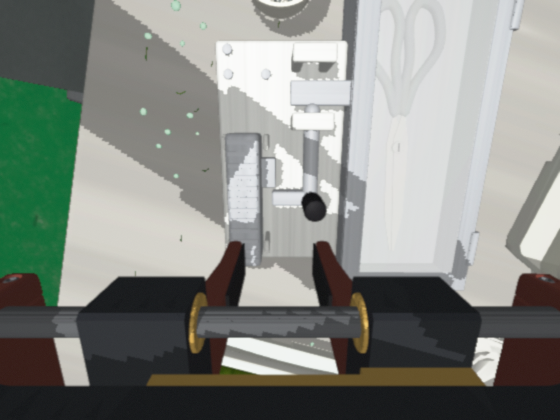

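Call:
carry_out([
  [0, 0, 0.1, 0],
  [0, 0, 0.16, 0],
  [0, 0, 0.18, 0],
  [0, 0, 0.19, 0],
  [0, 0, 0.2, 0],
  [0, 0, 0.21, 0],
  [0, 0, 0.218, 0],
  [0, 0, 0.222, 0],
  [0, 0, 0.222, 0],
])

```text
time: 10.15
ee_pos: [0.5232, -0.1444, 0.0722]
ee_rot: [1.867, 2.526, 0.001]
contact_force: [-2.6, 2.9, 5.8]
opening: 0.0402
```

Call:
carry_out([
  [0, 0, 0.003, 0],
  [0, 0, 0.006, 0],
  [0, 0, 0.006, 0],
  [0.01, 0, 0.006, 0],
  [0.02, 0, 0.006, 0],
  [0.03, 0, 0.006, 0],
  [0.04, 0, 0.006, 0],
])

```text
time: 11.02
ee_pos: [0.5217, -0.1375, 0.0719]
ee_rot: [1.865, 2.519, -0.002]
contact_force: [1.8, -6.4, 5.3]
opening: 0.0399
```

Call:
carry_out([
  [0.0, 0, 0.005, 0],
  [0.0, 0, 0.01, 0],
  [0.0, 0, 0.01, 0],
  [0.0, 0, 0.01, 0],
])

```text
time: 11.52
ee_pos: [0.5217, -0.1373, 0.0703]
ee_rot: [1.865, 2.519, -0.001]
contact_force: [0.1, -4.4, 8.9]
opening: 0.0398
```

Call:
carry_out([
  [0.015, 0, 0, 0],
  [0.03, 0, 0, 0],
  [0.045, 0, 0, 0],
  [0.06, 0, 0, 0],
  [0.06, 0, 0, 0],
])

```text
time: 12.15
ee_pos: [0.5177, -0.1237, 0.0704]
ee_rot: [1.864, 2.518, -0.002]
contact_force: [1.3, -8.0, 8.8]
opening: 0.04
```

```bash
python3 -c "
from lid import *
p,Q=lid(); cv2.imwrite('pics/w6.png',p[...,::-1])
"
```

```text
[ 0.51767576 -0.12368431  0.07035074] [-0.11038599 -0.04546221  0.07035074] [ 1.30103734 -8.01350408  8.77295767] 12.15
wrist 19166 [-0.00332529  0.0538657 ]
bracket slope [-0.00448131  0.03004107]
edge 0.05426264057269628
```

View pics/w6.png

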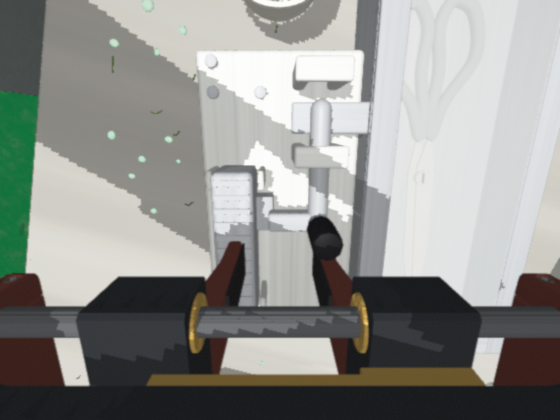

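Call:
carry_out([
  [0.015, 0, 0, 0],
  [0.03, 0, 0, 0],
  [0.045, 0, 0, 0],
  [0.06, 0, 0, 0],
  [0.075, 0, 0, 0],
  [0.09, 0, 0, 0],
  [0.1, 0, 0, 0],
  [0.11, 0, 0, 0],
  [0.116, 0, 0, 0],
  [0.116, 0, 0, 0],
])

```text
time: 13.45
ee_pos: [0.511, -0.102, 0.0706]
ee_rot: [1.864, 2.504, -0.012]
contact_force: [9.6, -28.7, 1.2]
opening: 0.0398
```

```bash
python3 -c "
from lid import *
p,Q=lid(); cv2.imwrite('pics/w7.png',p[...,::-1])
"
```

```text
[ 0.51098084 -0.10204538  0.07058985] [-0.11047775 -0.02281145  0.07058985] [  9.63909113 -28.65745666   1.15660807] 13.45
wrist 26187 [-0.00235666  0.05390047]
bracket slope [-0.00468561  0.03004116]
edge 0.05435727583949315
```

View pics/w7.png

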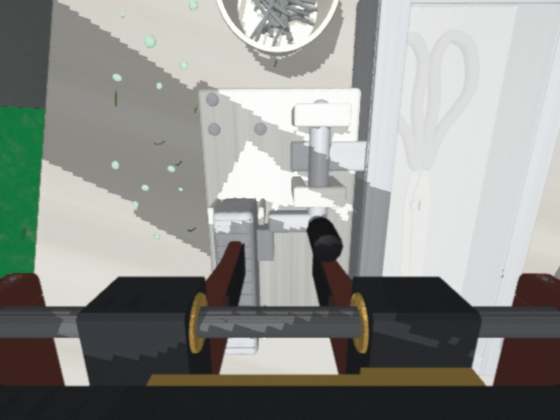

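Call:
carry_out([
  [-0.01, 0, 0, 0],
  [-0.02, 0, 0, 0],
  [-0.02, 0, -0.02, 0],
  [-0.02, 0, -0.04, 0],
  [-0.02, 0, -0.06, 0],
  [-0.02, 0, -0.08, 0],
  [-0.03, 0, -0.12, 0],
  [-0.06, 0, -0.2, 0],
  [-0.1, 0, -0.32, 0],
  [-0.1, 0, -0.32, 0],
])

```text
time: 14.75
ee_pos: [0.5159, -0.1178, 0.1499]
ee_rot: [1.866, 2.521, 0.002]
contact_force: [0.1, 1.2, -0.4]
opening: 0.0402
```

```bash
cat > chk.py <<'E'
from lid import *
def chk(t):
    p,Q=lid(); cv2.imwrite(f'pics/w{t}.png',p[...,::-1]); X,Y,Z=[Q[...,k] for k in range(3)]
    m=(Z>.092)&(Z<.106)&(X<-.07)&(X>-.105)&(Y<.03)&(Y>-.07); q=Q[m]; print("handle",len(q),np.median(q,0),np.percentile(q[:,1],[3,97]))
    m=(Z>.06)&(Z<.095)&(X<-.128)&(X>-.145)&(Y<.0)&(Y>-.08); q=Q[m]; print("catch z",len(q),np.percentile(q[:,2],[10,50,90]))
E
python3 -c "
from chk import *
chk(8)"
```

```text
[ 0.51594442 -0.11779931  0.14985701] [-0.1103254  -0.03932812  0.14985701] [ 0.06409822  1.1731123  -0.43372088] 14.75
wrist 14432 [0.00015397 0.05397723]
bracket slope [-0.0028515   0.03022081]
edge 0.05438749157487349
handle 371 [-0.08755077 -0.00250567  0.09997757] [-0.0096659   0.00385773]
catch z 1724 [0.07984793 0.080734   0.08173257]
```

View pics/w8.png

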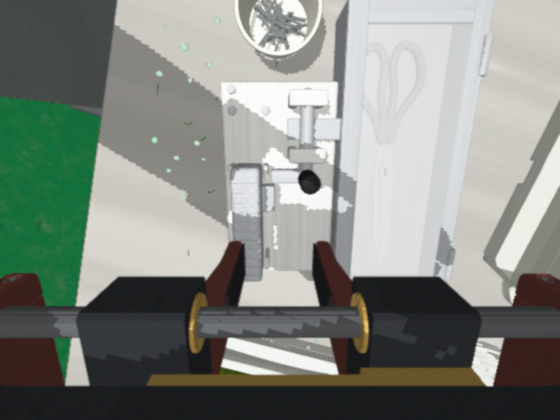

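Call:
carry_out([
  [0, -0.05, -0.15, 0],
  [0, -0.1, -0.3, 0],
  [0, -0.1, -0.4, 0],
  [0, -0.1, -0.4, 0],
  [0, -0.1, -0.4, 0],
  [0, -0.1, -0.4, 0],
])

```text
time: 15.55
ee_pos: [0.4901, -0.1238, 0.2453]
ee_rot: [-1.866, -2.524, 0.002]
contact_force: [-0.3, 0.5, 0.1]
opening: 0.0398
```

```bash
python3 -c "
from chk import *
chk(9)
p,d,i=cam('scene'); cv2.imwrite('pics/s9.png',p[...,::-1])
print(r.finish_job())"
```

```text
[ 0.49010685 -0.12379027  0.24529868] [-0.13678687 -0.03752181  0.24529868] [-0.34804657  0.53599033  0.14968789] 15.55
wrist 7329 [0.00041005 0.05393717]
bracket slope [-0.00645809  0.02970641]
edge 0.0543485780680103
handle 188 [-0.08806152 -0.0029881   0.0999455 ] [-0.00950849  0.00383511]
catch z 1044 [0.07966949 0.08076218 0.08173251]
the job is handed in; nothing more can be done
None
```

View pics/s9.png

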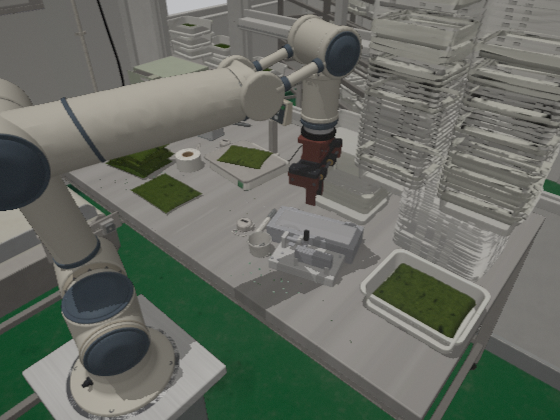

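The box is shut and locked, and I handed the job in at about 15.6 s. I pushed the lid shut, held the catch down with one fingertip and slid the bolt home with the other. Then I lifted straight off so the catch sprang up.

**Last checks:**
- **Lid:** its slope read about 0.000 rad.
- **Catch:** its top was at 80.8 mm, the same as at the start.
- **Bolt:** the handle had moved about 39–40 mm along the box. The push met the stop at about 30 N.
- **Arm:** the fingers were about 0.15 m clear of everything, with contact force near zero.
- **Bystanders:** they stand where they were in the final picture. I did not measure their positions again.

**First check that failed:** after the first push the lid was still about 0.04 rad open in all three cameras. It needed a second push of 16–21 N near its front edge, well over the 1–4 N stated. After that, contact height (53.8 mm) and cameras agreed it was shut.

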